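# Lock the spindle of a cake-decorating turntable

## Task

The motor-driven decorating turntable stands with its plate off, and its spindle has to be locked before it is cleaned. Using fingertips only, turn the slotted head by pushing on its upright pins until the slot lines up with the lock bar, then gently push the bar by its end plate right through the slot until it is fully home, and come away. Do not grip, lift or force anything, and leave the rings, nozzle, palette knife and sugar shaker around it where they are.

Things in the scene. Friction and masses are not known exactly. Their poses are not given: they have to be found in the camera images.
- turntable: The machine, fixed: a 260 x 260 mm metal box, flat deck 105 mm above the bench, control panel (knob, switch) on its -x side. Origin on the bench straight under the axis of the slotted head, mid-box; z up. The lock bar runs along its y axis (x = 0) and is pushed towards +y.
- outer_guide (a point): Middle of the top of the outer of the bar's two guide blocks on the deck. Each is 48 mm wide across the bar, 16 mm long along it, 32 mm tall above the deck; this one is 120 mm from the head's axis (machine y = -120 mm), the inner one 66 mm. A like keeper block, 18 mm long, at y = +63 mm beyond the head takes the bar's nose.
- head_centre (a point): Centre of the top face of the slotted head: a 90 mm metal disc on the vertical spindle, top 139 mm above the bench, with a straight slot 22 mm wide, 24 mm deep, right across its middle, open on top and at both ends. The frame turns with it: y along the slot, x towards pin A. Turns either way, no stops or springs, light drag (about 0.1 N m), stays where left.
- pin_a (a point): Centre of the top of drive pin A, one of the head's two upright steel pins (12 mm diameter, 30 mm tall above the head's top face, top 169 mm above the bench). It stands 32 mm from the axis, square to the slot.
- pin_b (a point): Centre of the top of drive pin B, the same as pin A on the opposite cheek (32 mm from the axis, 64 mm from pin A).
- head (a joint): Turn of the head in rad, counter-clockwise positive from above. At 0 the slot lies along the bar with pin A on the machine's +x side; at pi it is lined up just as well, the pins having traded places. It starts 0.6 to 2.54, so either way round may be the nearer.
- end_plate (a point): Middle of the outer (-y) face of the lock bar's end plate, the face to push: upright, 50 mm wide, 50 mm tall, 6 mm thick, its middle 140 mm above the bench; its y axis is the push direction. The bar is 13 mm wide, 14 mm tall, 198 mm from this face to its rounded nose; drag about 3 N. More than about 0.15 rad out of line, the nose meets the solid cheek of the head and stops.
- lock_bar (a joint): How far the bar is pushed in, in m: 0 fully drawn out (starts at 0 to 0.012), 0.128 fully home, where the end plate meets the outer guide block. The nose reaches the head's rim at 0.019.
- ring_deck: Leave alone: loose steel pastry ring, 60 mm across, 45 mm tall, standing on the machine's deck. Origin under its centre.
- nozzle: Leave alone: loose steel piping nozzle, a cone 29 mm wide, 42 mm tall, standing on the deck. Origin under its centre.
- ring_front: Leave alone: loose steel pastry ring, 60 mm across, 45 mm tall, on the bench on the robot's side of the drawn-out bar. Origin under its centre.
- ring_back: Leave alone: loose steel pastry ring, 70 mm across, 45 mm tall, on the bench beyond the drawn-out bar. Origin under its centre.
- palette_knife: Leave alone: loose palette knife lying on the bench, 263 mm long, 14 mm tall at its black handle. Origin on the bench where the blade begins, blade along +x.
- sugar_shaker: Leave alone: loose metal sugar shaker, 72 mm across, 116 mm tall, on the bench. Origin under its centre.

How it is judged (in metres and radians):
On the way, in this order (a step that is already met when the one before it is completed fails the run):
1. the head's slot is lined up with the lock bar (angle between the y axis of head_centre and the y axis of turntable, either way round below 0.15 rad), for 0.1 s.
2. the lock bar is pushed through the slot, fully home (angle between the y axis of head_centre and the y axis of turntable, either way round below 0.15 rad and value of joint lock_bar above 0.124 m), for 0.2 s.
At the end, for the whole second after the job is handed in: The lock bar is within 4 mm of fully home (joint lock_bar over 0.124 m) through the head's slot, the slot in line with it within 0.15 rad, and the head at rest (all of step 2 and velocity of joint head between -0.05 and 0.05 rad/s); the robot touches nothing.
It fails at once if a thing standing around the work is lifted, carried or shoved more than 20 mm (distance of any of ring_deck, nozzle, ring_front, ring_back, palette_knife, sugar_shaker from where it was at the start of the episode above 0.02 m).
It fails at once if the head or the lock bar is gripped or forced (over 38 N from the fingers) (contact force between the fingers and head above 38 N or contact force between the fingers and lock_bar above 38 N).
It also fails if it takes over 51 s, if anything falls off the work surface, if the arm or the gripper's body presses on something with over 40 N, if the wrist force passes 120 N, or if a joint passes its speed limit or range.

## Robot

A 7-joint arm with a two-finger parallel gripper is mounted at the origin on the work surface. World frame = base frame: x ahead of the robot, y to its left, z up, the work surface at z = 0. Lengths are in mm, angles in rad, forces in N, time in s.
With the tool pointing down it reaches from about 350 to 900 mm from the base axis. Payload 7.2 kg.
Tool frame: the origin (TCP) lies on the centre line of the jaws, within the pads' length; the fingertips stand 17 mm ahead of it and the grasp point (between the pads) lies 2 mm behind it (ctrl.nose_length is the distance from the TCP to the fingertips, in mm); z points along the fingers, y is the line along which they close (so a half turn about z gives the same grasp; the last joint's range is limited). The gripper opens to 85 mm and grips with 20 to 120 N. Pads are 22 mm wide; open, the fingers measure 114 mm over their backs; the gripper's body (76 mm by 85 mm) begins 54 mm behind the grasp point. The pads swing forward as they close: fully open they stand 13 mm farther back than shut.
Start: joints at [-1.291, 0.411, -0.013, 1.596, 0.006, 1.134, -0.082], TCP at [213.028, 587.577, 248.297] pointing down, gripper open.
Joint ranges: [-2.95, 2.95], [-0.29, 1.99], [-1.47, 1.44], [0.14, 2.54], [-1.03, 4.17], [0.13, 1.85], [-2.86, 2.86]. Speed limits (rad/s): [2.39, 2.39, 3.01, 3.01, 3.14, 3.14, 3.14].

## Interface

Orientations are given as a rotation vector (axis times angle).
In Python, from bench import ctrl gives the robot as it stands.
- The arm moves only by the tool send_rows, never from a script. Its argument "deltas" is a list that holds one entry, the list of rows, each a list of 5 numbers: the shift along the tool's x, y, z in mm, then the turn about the tool's z in degrees, then the closure, from -1 (fully open) to 1 (shut). A call has exactly 8 rows; each row shifts and turns the commanded pose from where the row before left it, along the tool's axes as they then stand; what a row does not reach is not made up. A row lasts 1/12 s, in which the tool goes at most 41.7 mm and 7.16 degrees, less where a joint would pass 70% of its speed; a pose out of reach is approached as far as the arm can. A call with a gripper value outside its range is refused whole. The fingers move at their own pace and stop on an object; the grip force is fixed at half the most. Time passes only in rows, so rows that do not move let the fingers close, or fill a call up. It gives the time, the measured TCP pose, the force, the opening and the grip force at its end, in the units of the state.
- ctrl.observe(): the state, without advancing time (a new reading comes with each control period).
- ctrl.grab_frame(name): name is "scene" or "top" or "wrist"; returns a dict with "pixels" (420x560x3 uint8, blue, green, red), "z_map" (420x560 float32, mm along the optical axis (not along the pixel's ray), 0 where there is no reading), "mtx" (3x3 intrinsics, pixels), "R" (3x3) and "t" (3): a world point X has camera coordinates R X + t. Camera axes: x right, y down, z forward; pixel columns grow to the right and rows downward; lengths in mm; the calibration is good to about 2 mm. A picture is of the moment at which its call begins.
- ctrl.close_job(): hands the job in; it is judged then, once.
The state is a dict: "time_s": time; "joint_positions": joint angles; "joint_vel": joint speeds; "tau": joint torques, N m; "eef_pos": TCP position; "tcp_rot": TCP orientation; "contact_force": force on the tool from outside, world axes, zero at the start; "wrist_torque": the same for the moment, N m; "finger_gap": finger opening in mm; "grasp_force": force on a finger pad.
Only numpy, scipy, OpenCV 4.12 (cv2) and the standard library are available. Lean on these libraries where they do the work, as an engineer would, in place of code of your own. Each camera call takes 0.05 s, during which the arm holds its last target. There are 200 camera calls.

## Working session

There is one attempt and no reset: what is moved stays moved. The work goes in short steps, Python scripts to look and compute and a tool call to move; the robot and the scene stay as the last step left them, time stands still between calls to the robot, and variables do not carry over. Pictures are saved under pics/ and viewed, at most 10 in all, crops included, and the job is handed in when it is done.

Besides the shell and the picture viewer there is one more tool, called after "Request:" as name([rows], argument=value, ...), one row to a line, values as JSON. send_rows: Moves the arm, as the interface text tells. Its arguments: {"type":"object","properties":{"deltas":{"type":"array","items":{"type":"array","items":{"type":"array","items":{"type":"number"}}}}},"required":["deltas"]}

```bash
mkdir -p pics; python3 - <<'E'
from bench import ctrl
import cv2,numpy as np
s=ctrl.observe();print(s['time_s'],s['eef_pos'],s['tcp_rot'],s['finger_gap'],ctrl.nose_length)
for n in('top','scene'):
    f=ctrl.grab_frame(n);cv2.imwrite(f'pics/{n}0.png',f['pixels']);np.savez(f'{n}0.npz',**f)
    print(n,f['mtx'].tolist(),f['R'].round(3).tolist(),f['t'])
E
```

```text
0.0 [212.91629137 587.09526765 247.44017227] [-5.43530265e-01 -3.09405979e+00  2.58106514e-03] 85.45670230778688 17.0
top [[520.3605841270205, 0.0, 279.4827767967144], [0.0, 520.3605841270205, 204.10891122064012], [0.0, 0.0, 1.0]] [[-0.008, -1.0, 0.023], [-0.991, 0.005, -0.134], [0.134, -0.024, -0.991]] [  -7.72787481  555.31622327 1390.34078932]
scene [[458.86784834519364, 0.0, 281.27015035647014], [0.0, 458.86784834519364, 208.34547516826146], [0.0, 0.0, 1.0]] [[0.459, 0.889, -0.011], [0.642, -0.339, -0.688], [-0.615, 0.309, -0.726]] [-260.11878284 -276.50853515 1541.25219953]
```

View pics/top0.png

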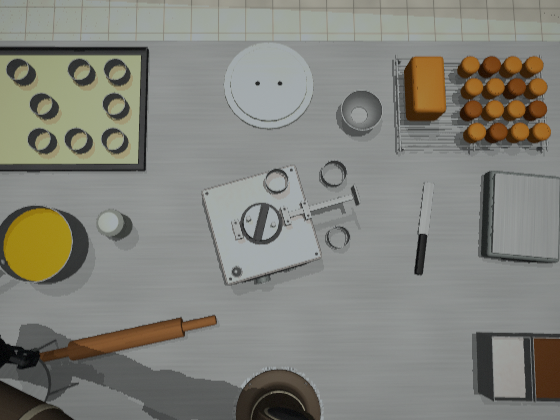

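View pics/scene0.png

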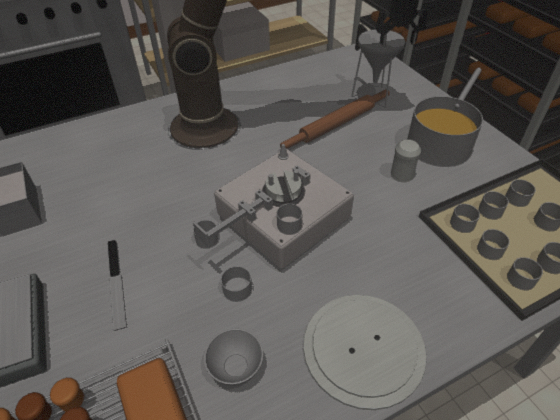

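The top view shows the head at about (261,223) and the end plate near (355,195). The rings are at (276,181), (333,174) and (338,238). I'll enlarge it to read more closely.

```bash
cat > h.py <<'E'
import numpy as np
def px(f,u,v,z):
    "pixel -> world on plane z"
    K,R,t=f['mtx'],f['R'],f['t']
    d=R.T@np.linalg.solve(K,[u,v,1]); c=-R.T@t
    return c+d*(z-c[2])/d[2]
def proj(f,X):
    p=f['mtx']@(f['R']@np.asarray(X,float)+f['t']); return p[:2]/p[2]
E
python3 - <<'E'
import cv2,numpy as np
from h import *
f=np.load('top0.npz');im=f['pixels'][155:290,195:365]
cv2.imwrite('pics/c1.png',cv2.resize(im,None,fx=4.4,fy=4.4,interpolation=cv2.INTER_CUBIC))
E
```

```text
(no output)
```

View pics/c1.png

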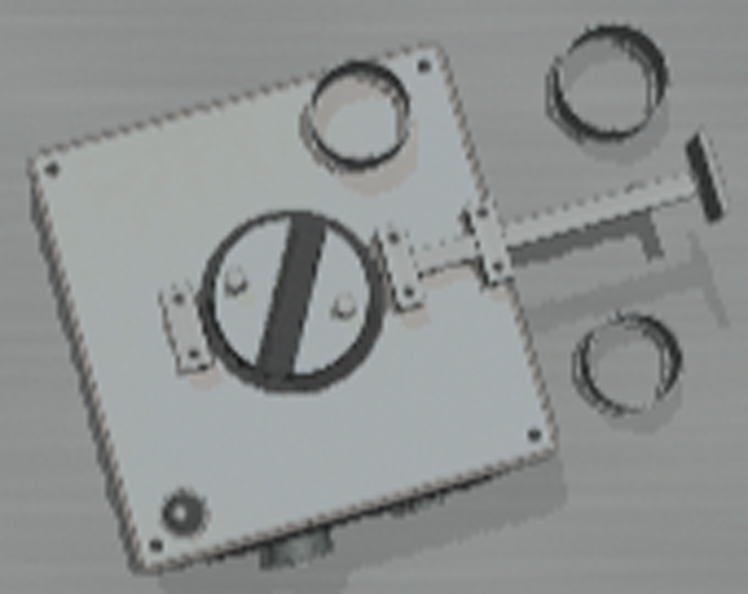

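```bash
python3 - <<'E'
import numpy as np
from h import *
f=np.load('top0.npz')
P=lambda u,v,z:px(f,195+(u+.5)/4.4-.5,155+(v+.5)/4.4-.5,z)
print('cam',-f['R'].T@f['t'])
for n,u,v,z in [('s1',52,169,105),('s2',424,65,105),('s3',534,434,105),('s4',156,545,105),('head',292,300,139),
 ('slot1',308,215,139),('slot2',275,380,139),('pinL',237,275,169),('pinR',345,298,169),('pinLb',237,288,139),('pinRb',344,312,139),('plate_t',697,137,165),('plate_b',715,215,165),
 ('plate_tr',706,133,165),('plate_br',721,213,165),
 ('oguide1',483,213,137),('oguide2',498,267,137),('ig1',393,238,137),('ig2',408,291,137),('k1',178,299,137),('k2',194,354,137),('ringdeck',360,113,150),('ringB',612,80,45),('ringF',630,360,45),('nozz',185,510,145)]:
    print(n,P(u,v,z).round(1))
E
```

```text
cam [ 364.24766578   22.49278052 1451.99898455]
s1 [576.3 180.8 105. ]
s2 [638.4 -40.9 105. ]
s3 [ 417.5 -103.1  105. ]
s4 [354.8 118.2 105. ]
head [494.   38.3 139. ]
slot1 [543.4  28.9 139. ]
slot2 [448.1  48.2 139. ]
pinL [505.4  68.8 169. ]
pinR [492.    8.1 169. ]
pinLb [501.1  69.9 139. ]
pinRb [486.9   8.4 139. ]
plate_t [ 583.7 -193.8  165. ]
plate_b [ 538.6 -202.9  165. ]
plate_tr [ 586.  -199.1  165. ]
plate_br [ 539.8 -206.4  165. ]
oguide1 [544.3 -72.7 137. ]
oguide2 [512.7 -80.9 137. ]
ig1 [529.9 -20.3 137. ]
ig2 [499.  -28.6 137. ]
k1 [495.2 103.9 137. ]
k2 [463.4  94.7 137. ]
ringdeck [601.2  -1.5 150. ]
ringB [ 640.6 -161.5   45. ]
ringF [ 464.9 -168.8   45. ]
nozz [374.6  99.1 145. ]
```

Request:
send_rows([
  [[-28, -26, 0, 0, -0.17], [-28, -26, 0, 0, -0.17], [-28, -26, 0, 0, -0.17], [-28, -26, 0, 0, -0.17], [-28, -26, 0, 0, -0.17], [-28, -26, 0, 0, -0.17], [-28, -26, 0, 0, -0.17], [-28, -26, 0, 0, -0.17]],
])

```text
time_s: 0.77
eef_pos: [353.1, 313.8, 248.1]
tcp_rot: [-0.543, -3.094, 0.0]
contact_force: [0.7, 0.9, -0.1]
finger_gap: 49.6
grasp_force: 0.0
```

Request:
send_rows([
  [[-28, -26, 0, 0, -0.17], [-28, -26, 0, 0, -0.17], [-28, -26, 0, 0, -0.17], [-28, -26, 0, 0, -0.17], [-28, -26, 0, 0, -0.17], [-28, -26, 0, 0, -0.17], [-28, -26, 0, 0, -0.17], [0, 0, 0, 0, -0.17]],
])

```text
time_s: 1.43
eef_pos: [477.4, 70.4, 248.5]
tcp_rot: [0.557, 3.089, -0.004]
contact_force: [0.1, -1.5, 0.7]
finger_gap: 50.2
grasp_force: 0.0
```

Request:
send_rows([
  [[0, 0, 0, -7, -0.17], [0, 0, 0, -7, -0.17], [0, 0, 0, -7, -0.17], [0, 0, 0, -7, -0.17], [0, 0, 0, -7, -0.17], [0, 0, 0, -7, -0.17], [0, 0, 0, -7, -0.17], [0, 0, 0, -7, -0.17]],
])

```text
time_s: 2.1
eef_pos: [474.6, 78.0, 248.0]
tcp_rot: [0.982, -2.984, -0.0]
contact_force: [-0.1, 0.7, 0.6]
finger_gap: 49.8
grasp_force: 0.0
```

Request:
send_rows([
  [[0, 0, 0, -7, -0.17], [0, 0, 0, -7, -0.17], [0, 0, 0, -2, -0.17], [0, 0, 0, 0, -0.17], [0, 0, 0, 0, -0.17], [0, 0, 0, 0, -0.17], [0, 0, 0, 0, -0.17], [0, 0, 0, 0, -0.17]],
])

```text
time_s: 2.77
eef_pos: [474.9, 77.8, 248.2]
tcp_rot: [1.378, -2.823, -0.0]
contact_force: [-0.2, 0.8, -0.2]
finger_gap: 50.1
grasp_force: 0.0
```

```bash
cat >> h.py <<'E'
from scipy.spatial.transform import Rotation as Ro
def to(s,x,y,z=None):
    "tool-frame shift to the world target"
    R=Ro.from_rotvec(s['tcp_rot']).as_matrix();p=np.array(s['eef_pos'])
    d=R.T@(np.array([x,y,p[2] if z is None else z])-p)
    print('t',s['time_s'],'pos',p.round(1),'yang',np.degrees(np.arctan2(R[1,1],R[0,1])).round(1),'xang',np.degrees(np.arctan2(R[1,0],R[0,0])).round(1),'gap',round(s['finger_gap'],1),'F',np.round(s['contact_force'],1),'shift',d.round(1))
E
python3 - <<'E'
from bench import ctrl
from h import *
import cv2
to(ctrl.observe(),496,38.6,165)
f=ctrl.grab_frame('wrist');cv2.imwrite('pics/w1.png',f['pixels']);np.savez('w1.npz',**f)
for y in(0,): print([proj(f,X).round(0) for X in([505.4,68.8,169],[492,8.1,169],[496,38.6,139])])
E
```

```text
t 2.7667 pos [474.9  77.8 248.2] yang 142.0 xang -128.0 gap 50.1 F [-0.2  0.8 -0.2] shift [ 18.  -40.8  83.2]
[array([235., 238.]), array([187., 150.]), array([224., 183.])]
```

View pics/w1.png

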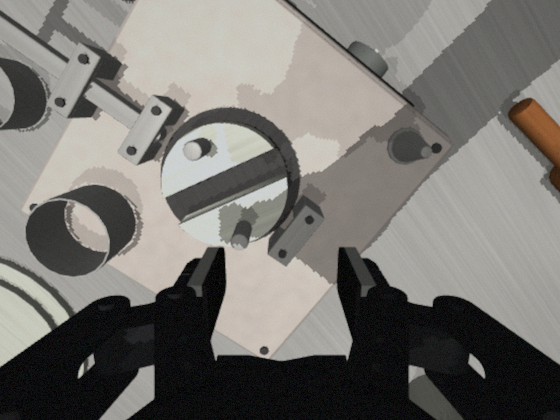

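The wrist view puts the pin tops at about (242,240) and (193,150). That's within 7 px of the prediction, so I'll refine from it.

```bash
python3 - <<'E'
from h import *
f=np.load('w1.npz')
a=px(f,242,241,169);b=px(f,193,150,169)
print(a,b,(a+b)/2,np.hypot(*(a-b)[:2]),np.degrees(np.arctan2(*(a-b)[1::-1])))
E
```

```text
[503.26558714  72.86686037 169.        ] [489.19351783  10.05388204 169.        ] [496.22955249  41.46037121 169.        ] 64.36997266920046 77.37245883201429
```

Request:
send_rows([
  [[8.5, -20, 0, 0, -0.17], [8.5, -20, 0, 0, -0.17], [0, 0, 20, 0, -0.17], [0, 0, 20, 0, -0.17], [0, 0, 15, 0, -0.17], [0, 0, 10, 0, -0.17], [0, 0, 0, 0, -0.17], [0, 0, 0, 0, -0.17]],
])

```text
time_s: 3.48
eef_pos: [496.0, 39.8, 183.2]
tcp_rot: [1.379, -2.822, -0.0]
contact_force: [-0.2, 1.0, -0.4]
finger_gap: 50.1
grasp_force: 0.0
```

```bash
python3 - <<'E'
from bench import ctrl
from h import *
import cv2
to(ctrl.observe(),496,40,165)
f=ctrl.grab_frame('wrist');cv2.imwrite('pics/w2.png',f['pixels'])
E
```

```text
t 3.4833 pos [496.   39.8 183.2] yang 142.1 xang -127.9 gap 50.1 F [-0.2  1.  -0.4] shift [-0.1  0.1 18.2]
```

View pics/w2.png

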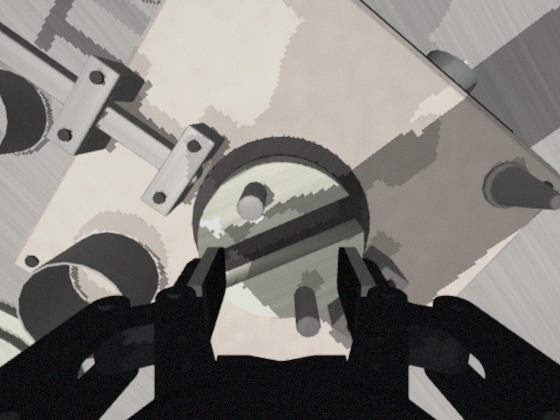

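Both fingers stand clear of the pins, which are at (250,205) and (308,325). I'll go down and turn clockwise as seen from above, with positive tool z.

Request:
send_rows([
  [[0, 0, 10, 0, -0.17], [0, 0, 9, 0, -0.17], [0, 0, 0, 0, -0.17], [0, 0, 0, 5, -0.17], [0, 0, 0, 5, -0.17], [0, 0, 0, 5, -0.17], [0, 0, 0, 5, -0.17], [0, 0, 0, 5, -0.17]],
])

```text
time_s: 4.2
eef_pos: [496.0, 39.8, 164.3]
tcp_rot: [0.729, -3.056, -0.0]
contact_force: [-0.3, 1.1, -0.3]
finger_gap: 49.6
grasp_force: 0.0
```

Request:
send_rows([
  [[0, 0, 0, 3, -0.17], [0, 0, 0, 3, -0.17], [0, 0, 0, 3, -0.17], [0, 0, 0, 3, -0.17], [0, 0, 0, 3, -0.17], [0, 0, 0, 3, -0.17], [0, 0, 0, 3, -0.17], [0, 0, 0, 3, -0.17]],
])

```text
time_s: 4.87
eef_pos: [497.5, 39.8, 164.6]
tcp_rot: [-0.081, 3.137, -0.0]
contact_force: [5.0, -0.9, -2.5]
finger_gap: 50.4
grasp_force: 2.3
```

Request:
send_rows([
  [[0, 0, 0, 3, -0.17], [0, 0, 0, 3, -0.17], [0, 0, 0, 3, -0.17], [0, 0, 0, 3, -0.17], [0, 0, 0, 3, -0.17], [0, 0, 0, 3, -0.17], [0, 0, 0, 3, -0.17], [0, 0, 0, 3, -0.17]],
])

```text
time_s: 5.53
eef_pos: [497.1, 39.8, 164.6]
tcp_rot: [0.574, 3.087, 0.001]
contact_force: [3.1, 0.1, -1.7]
finger_gap: 50.1
grasp_force: 2.5
```

```bash
python3 - <<'E'
from bench import ctrl
from h import *
import cv2
to(ctrl.observe(),496,40,165)
f=ctrl.grab_frame('wrist');cv2.imwrite('pics/w3.png',f['pixels']);np.savez('w3.npz',**f)
E
```

```text
t 5.5333 pos [497.1  39.8 164.6] yang 68.9 xang 158.9 gap 50.1 F [ 3.1  0.1 -1.7] shift [ 1.1 -0.2 -0.4]
```

View pics/w3.png

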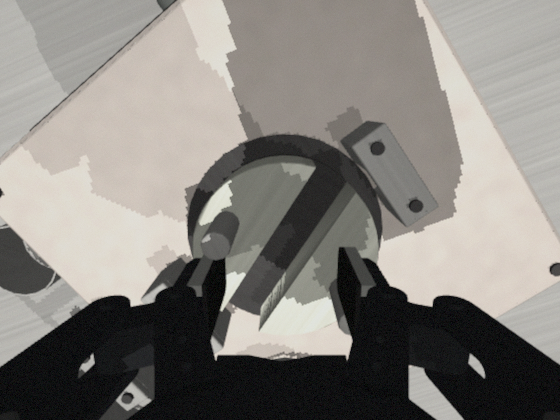

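The slot runs from about (335,168) to (248,315), and one pin top is at (217,242).

```bash
python3 - <<'E'
from h import *
f=np.load('w3.npz')
a=px(f,319,162,139);b=px(f,234,304,139);p=px(f,217,244,169)
print('slot-edge ang rel machine y(105.6):',np.degrees(np.arctan2(*(a-b)[1::-1])), a,b)
d=p-[496.2,41,169];print(p,np.hypot(*d[:2]),np.degrees(np.arctan2(d[1],d[0])),'want',15.65-180)
E
```

```text
slot-edge ang rel machine y(105.6): 129.37676676836938 [461.36105663  71.17546782 139.        ] [513.49666247   7.65204275 139.        ]
[471.67979275  22.840978   169.        ] 30.512139283251884 -143.47732289432332 want -164.35
```

Request:
send_rows([
  [[0, 0, 0, 3, -0.17], [0, 0, 0, 3, -0.17], [0, 0, 0, 3, -0.17], [0, 0, 0, 3, -0.17], [0, 0, 0, 3, -0.17], [0, 0, 0, 3, -0.17], [0, 0, 0, 3, -0.17], [0, 0, 0, 0.5, -0.17]],
])

```text
time_s: 6.25
eef_pos: [496.5, 40.2, 164.5]
tcp_rot: [1.138, 2.928, 0.001]
contact_force: [2.4, 0.6, -0.4]
finger_gap: 50.1
grasp_force: 2.0
```

```bash
python3 - <<'E'
from bench import ctrl
from h import *
import cv2
to(ctrl.observe(),496,40,165)
f=ctrl.grab_frame('wrist');cv2.imwrite('pics/w4.png',f['pixels']);np.savez('w4.npz',**f)
E
```

```text
t 6.25 pos [496.5  40.2 164.5] yang 47.5 xang 137.5 gap 50.1 F [ 2.4  0.6 -0.4] shift [ 0.3 -0.5 -0.5]
```

View pics/w4.png

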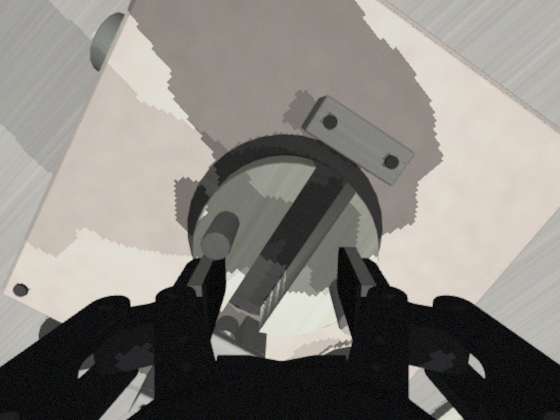

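```bash
python3 - <<'E'
from h import *
f=np.load('w4.npz');A=lambda p,q:np.degrees(np.arctan2(*(p-q)[1::-1])).round(1)
print('slot',A(px(f,318,164,139),px(f,231,308,139)),'keeper',A(px(f,391,161,137),px(f,330,121,137)))
k=(px(f,391,161,137)+px(f,330,121,137))/2;print(k,A(k,np.array([496.2,40.3,137])))
p=px(f,216,246,169)-[496.2,40.5,169];print(p,A(p,np.zeros(3)))
E
```

```text
slot 107.7 keeper 15.6
[480.82874618 102.09333208 137.        ] 104.0
[-29.05459013  -7.81152352   0.        ] -165.0
```

Request:
send_rows([
  [[0, 0, 0, -4, -0.17], [0, 0, 0, -4, -0.17], [0, 0, -20, 0, -0.17], [0, 0, -35, 0, -0.17], [0, 0, -35, 0, -0.17], [0, 0, -10, 0, 1], [0, 0, 0, 6.5, 1], [0, 0, 0, 6.5, 1]],
])

```text
time_s: 6.97
eef_pos: [496.2, 39.7, 265.2]
tcp_rot: [1.267, 2.874, 0.002]
contact_force: [-0.8, 0.1, -0.1]
finger_gap: 14.0
grasp_force: 0.0
```

Request:
send_rows([
  [[0, 0, 0, 6.8, 1], [0, 0, 0, 6.8, 1], [0, 0, 0, 6.8, 1], [0, 0, 0, 6.6, 1], [0, 0, 0, 0, 1], [0, 0, 0, 0, 1], [0, 0, 0, 0, 1], [0, 0, 0, 0, 1]],
])

```text
time_s: 7.63
eef_pos: [496.0, 39.7, 264.2]
tcp_rot: [-1.896, -2.505, 0.0]
contact_force: [0.6, -0.7, -0.3]
finger_gap: 0.1
grasp_force: 0.0
```

```bash
python3 - <<'E'
from bench import ctrl
from h import *
# target machine y=-290, x=0
c=np.array([496.2,40]);yv=np.array([-.27,.963]);q=c-290*yv;print(q)
to(ctrl.observe(),*q,150)
f=np.load('top0.npz')
E
```

```text
[ 574.5  -239.27]
t 7.6333 pos [496.   39.7 264.2] yang 15.8 xang 105.8 gap 0.1 F [ 0.6 -0.7 -0.3] shift [-2.899e+02 -1.000e-01  1.142e+02]
```

Request:
send_rows([
  [[-37, 0, 0, 0, 1], [-37, 0, 0, 0, 1], [-37, 0, 0, 0, 1], [-37, 0, 0, 0, 1], [-37, 0, 0, 0, 1], [-37, 0, 0, 0, 1], [-37, 0, 0, 0, 1], [-36, 0, 0, 0, 1]],
])

```text
time_s: 8.3
eef_pos: [575.5, -246.3, 264.0]
tcp_rot: [-1.897, -2.504, -0.0]
contact_force: [0.5, 0.7, 0.2]
finger_gap: -0.4
grasp_force: 0.0
```

Request:
send_rows([
  [[0, 0, 0, 0, 1], [0, 0, 25, 0, 1], [0, 0, 25, 0, 1], [0, 0, 25, 0, 1], [0, 0, 20, 0, 1], [0, 0, 15, 0, 1], [0, 0, 0, 0, 1], [0, 0, 0, 0, 1]],
])

```text
time_s: 8.97
eef_pos: [574.9, -244.3, 153.8]
tcp_rot: [-1.898, -2.502, 0.001]
contact_force: [0.6, 0.1, -0.3]
finger_gap: -0.0
grasp_force: 0.0
```

```bash
python3 - <<'E'
from bench import ctrl
from h import *
import cv2
c=np.array([496.2,40]);yv=np.array([-.27,.963]);to(ctrl.observe(),*(c-145*yv),150)
f=ctrl.grab_frame('top');cv2.imwrite('pics/t2.png',cv2.resize(f['pixels'][155:290,195:385],None,fx=4.2,fy=4.2,interpolation=cv2.INTER_CUBIC))
E
```

```text
t 8.9667 pos [ 574.9 -244.3  153.8] yang 15.6 xang 105.6 gap -0.0 F [ 0.6  0.1 -0.3] shift [149.9   0.9   3.9]
```

View pics/t2.png

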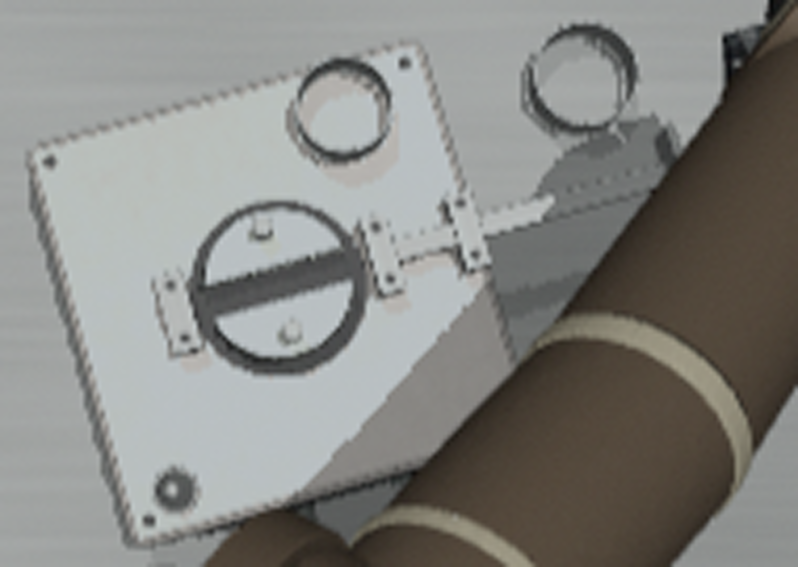

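The slot, crop (205,300) to (355,262), is in line with the bar and guides. I'll push gently.

Request:
send_rows([
  [[4, 0, 0, 0, 1], [4, 0, 0, 0, 1], [4, 0, 0, 0, 1], [4, 0, 0, 0, 1], [4, 0, 0, 0, 1], [4, 0, 0, 0, 1], [4, 0, 0, 0, 1], [4, 0, 0, 0, 1]],
])

```text
time_s: 9.68
eef_pos: [566.7, -213.4, 154.4]
tcp_rot: [1.899, 2.502, -0.0]
contact_force: [2.3, -2.6, -2.2]
finger_gap: 0.2
grasp_force: 1.4
```

Request:
send_rows([
  [[4, 0, 0, 0, 1], [4, 0, 0, 0, 1], [4, 0, 0, 0, 1], [4, 0, 0, 0, 1], [4, 0, 0, 0, 1], [4, 0, 0, 0, 1], [4, 0, 0, 0, 1], [4, 0, 0, 0, 1]],
])

```text
time_s: 10.35
eef_pos: [558.1, -182.4, 154.4]
tcp_rot: [1.9, 2.502, 0.0]
contact_force: [0.8, -2.3, -0.5]
finger_gap: -0.1
grasp_force: 1.5
```

Request:
send_rows([
  [[4, 0, 0, 0, 1], [4, 0, 0, 0, 1], [4, 0, 0, 0, 1], [4, 0, 0, 0, 1], [4, 0, 0, 0, 1], [4, 0, 0, 0, 1], [4, 0, 0, 0, 1], [4, 0, 0, 0, 1]],
])

```text
time_s: 11.02
eef_pos: [549.4, -151.5, 154.3]
tcp_rot: [-1.9, -2.502, -0.0]
contact_force: [1.7, -2.5, 0.7]
finger_gap: -0.0
grasp_force: 1.5
```

Request:
send_rows([
  [[4, 0, 0, 0, 1], [4, 0, 0, 0, 1], [4, 0, 0, 0, 1], [4, 0, 0, 0, 1], [4, 0, 0, 0, 1], [4, 0, 0, 0, 1], [4, 0, 0, 0, 1], [4, 0, 0, 0, 1]],
])

```text
time_s: 11.68
eef_pos: [540.8, -120.7, 154.3]
tcp_rot: [-1.9, -2.502, 0.0]
contact_force: [0.4, -2.6, 1.8]
finger_gap: 0.1
grasp_force: 1.5
```

Request:
send_rows([
  [[2, 0, 0, 0, 1], [2, 0, 0, 0, 1], [2, 0, 0, 0, 1], [1, 0, 0, 0, 1], [1, 0, 0, 0, 1], [1, 0, 0, 0, 1], [1, 0, 0, 0, 1], [0, 0, 0, 0, 1]],
])

```text
time_s: 12.35
eef_pos: [538.1, -111.2, 154.2]
tcp_rot: [-1.9, -2.502, -0.0]
contact_force: [0.8, -1.3, 0.3]
finger_gap: -0.0
grasp_force: 0.9
```

```bash
python3 - <<'E'
from bench import ctrl
from h import *
c=np.array([496.2,40]);yv=np.array([-.27,.963]);to(ctrl.observe(),*(c-145*yv),150)
E
```

```text
t 12.35 pos [ 538.1 -111.2  154.2] yang 15.6 xang 105.6 gap -0.0 F [ 0.8 -1.3  0.3] shift [11.9  0.4  4.2]
```

About 12 mm remains by reckoning. I'll take 1 mm rows and watch the force.

Request:
send_rows([
  [[1, 0, 0, 0, 1], [1, 0, 0, 0, 1], [1, 0, 0, 0, 1], [1, 0, 0, 0, 1], [1, 0, 0, 0, 1], [1, 0, 0, 0, 1], [1, 0, 0, 0, 1], [1, 0, 0, 0, 1]],
])

```text
time_s: 13.02
eef_pos: [536.0, -103.6, 154.2]
tcp_rot: [-1.9, -2.502, 0.0]
contact_force: [0.7, -2.1, -0.9]
finger_gap: 0.1
grasp_force: 1.3
```

Request:
send_rows([
  [[0.5, 0, 0, 0, 1], [0.5, 0, 0, 0, 1], [0.5, 0, 0, 0, 1], [0.5, 0, 0, 0, 1], [0, 0, 0, 0, 1], [0, 0, 0, 0, 1], [0, 0, 0, 0, 1], [0, 0, 0, 0, 1]],
])

```text
time_s: 13.68
eef_pos: [535.4, -101.7, 154.2]
tcp_rot: [-1.9, -2.502, -0.0]
contact_force: [0.9, -1.3, 0.1]
finger_gap: 0.1
grasp_force: 0.8
```

Request:
send_rows([
  [[0.5, 0, 0, 0, 1], [0.5, 0, 0, 0, 1], [0.5, 0, 0, 0, 1], [0.5, 0, 0, 0, 1], [0, 0, 0, 0, 1], [0, 0, 0, 0, 1], [0, 0, 0, 0, 1], [0, 0, 0, 0, 1]],
])

```text
time_s: 14.35
eef_pos: [534.9, -99.8, 154.2]
tcp_rot: [-1.9, -2.502, -0.0]
contact_force: [0.2, -1.8, -0.8]
finger_gap: -0.0
grasp_force: 0.9
```

Request:
send_rows([
  [[0.3, 0, 0, 0, 1], [0.3, 0, 0, 0, 1], [0.3, 0, 0, 0, 1], [0.3, 0, 0, 0, 1], [0, 0, 0, 0, 1], [0, 0, 0, 0, 1], [0, 0, 0, 0, 1], [0, 0, 0, 0, 1]],
])

```text
time_s: 15.02
eef_pos: [534.6, -98.7, 154.2]
tcp_rot: [-1.9, -2.502, 0.0]
contact_force: [1.2, -2.9, -1.5]
finger_gap: 0.3
grasp_force: 1.2
```

Request:
send_rows([
  [[0.4, 0, 0, 0, 1], [0.4, 0, 0, 0, 1], [0.4, 0, 0, 0, 1], [0.4, 0, 0, 0, 1], [0, 0, 0, 0, 1], [0, 0, 0, 0, 1], [0, 0, 0, 0, 1], [0, 0, 0, 0, 1]],
])

```text
time_s: 15.68
eef_pos: [534.6, -98.6, 154.3]
tcp_rot: [1.9, 2.499, -0.001]
contact_force: [2.5, -6.1, -4.2]
finger_gap: -0.3
grasp_force: 3.8
```

```bash
python3 - <<'E'
from bench import ctrl
from h import *
import cv2
c=np.array([496.2,40]);yv=np.array([-.27,.963]);to(ctrl.observe(),*(c-145*yv),150)
f=ctrl.grab_frame('scene');u,v=proj(f,[530,-60,140]).astype(int);print(u,v)
cv2.imwrite('pics/s2.png',cv2.resize(f['pixels'][v-60:v+60,u-80:u+80],None,fx=5,fy=5,interpolation=cv2.INTER_CUBIC))
E
```

```text
t 15.6833 pos [534.6 -98.6 154.3] yang 15.5 xang 105.5 gap -0.3 F [ 2.5 -6.1 -4.2] shift [-1.1  0.5  4.3]
251 203
```

View pics/s2.png

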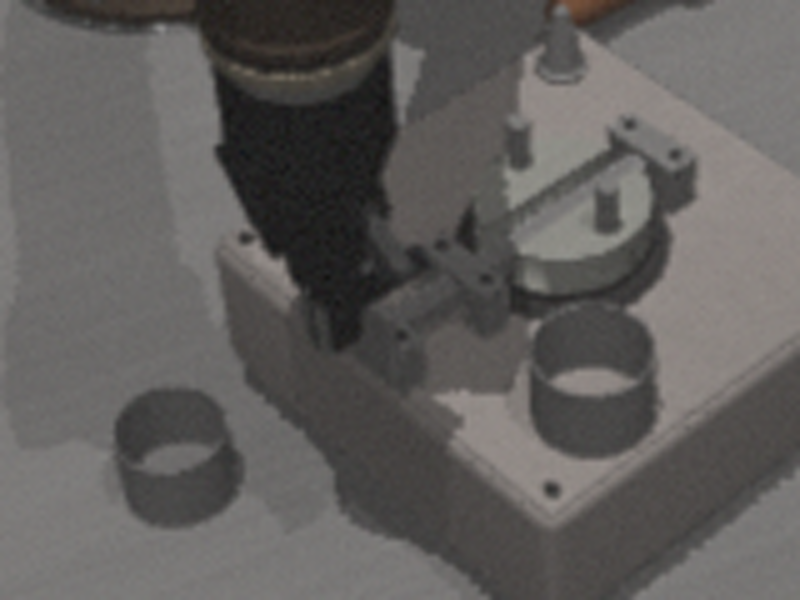

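The bar runs through the slot into the keeper at crop (620,155), the plate is against the outer guide at (390,340), and the force is rising, so it's at the stop. One more slight press, then come away.

Request:
send_rows([
  [[0.5, 0, 0, 0, 1], [0.5, 0, 0, 0, 1], [0, 0, 0, 0, 1], [0, 0, 0, 0, 1], [0, 0, 0, 0, 1], [-5, 0, 0, 0, 1], [-15, 0, 0, 0, 1], [-20, 0, 0, 0, 1]],
])

```text
time_s: 16.4
eef_pos: [544.9, -132.6, 154.2]
tcp_rot: [-1.894, -2.503, -0.003]
contact_force: [0.0, -0.9, -0.3]
finger_gap: -0.1
grasp_force: 0.0
```

Request:
send_rows([
  [[-10, 0, 0, 0, 1], [0, 0, -25, 0, 1], [0, 0, -30, 0, 1], [0, 0, -30, 0, 1], [0, 0, -30, 0, 1], [0, 0, 0, 0, 1], [0, 0, 0, 0, 1], [0, 0, 0, 0, 1]],
])

```text
time_s: 17.07
eef_pos: [547.1, -143.6, 268.7]
tcp_rot: [-1.898, -2.502, -0.001]
contact_force: [-0.3, 0.0, 0.2]
finger_gap: 0.2
grasp_force: 0.0
```

```bash
python3 - <<'E'
from bench import ctrl
from h import *
import cv2
to(ctrl.observe(),496,40)
f=ctrl.grab_frame('scene')
cv2.imwrite('pics/s3.png',cv2.resize(f['pixels'][143:263,171:331],None,fx=5,fy=5,interpolation=cv2.INTER_CUBIC))
E
```

```text
t 17.0667 pos [ 547.1 -143.6  268.7] yang 15.6 xang 105.6 gap 0.2 F [-0.3  0.   0.2] shift [190.6   0.2   0.2]
```

View pics/s3.png

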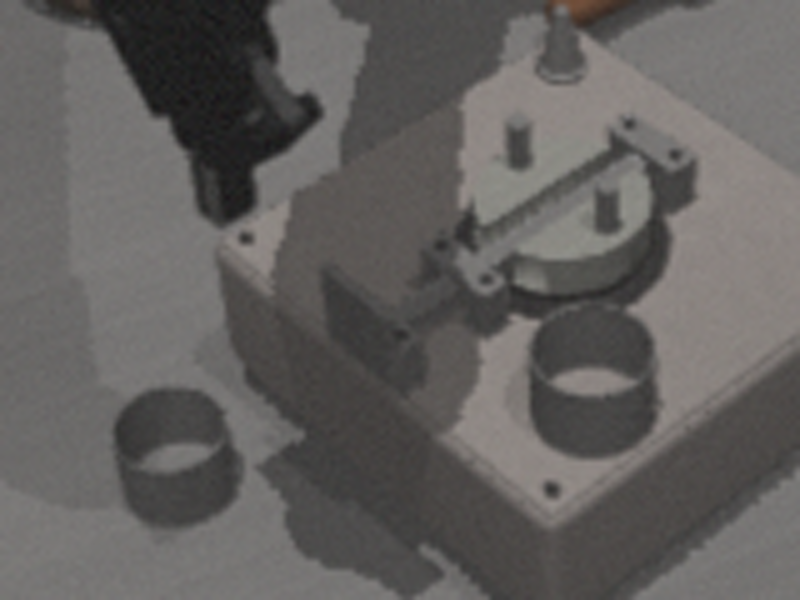

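The plate at crop (370,330) is flush against the outer guide, the bar is through the slot, and the arm is clear. I'll hand it in.

```bash
python3 -c "
from bench import ctrl
print(ctrl.close_job())"
```

```text
the job is handed in; nothing more can be done
None
```

The slot is lined up, the lock bar is pushed through it to the stop against the outer guide, and the arm is clear; the job went in at about 17 s of the 51 s, but hand-in returned no verdict.

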